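# Mount the lamp carrier on the dovetail bench rail and clamp it

### The arm

A 6-joint arm with a two-finger parallel gripper is mounted at the origin on a cart in front of the work surface, level with it; the furniture and walls round the work are solid. World frame = base frame: x ahead of the robot, y to its left, z up, the work surface at z = 0. Lengths are in m, angles in rad, forces in N, time in s.
With the tool pointing down it reaches from about 0.35 to 0.975 m from the base axis. Payload 4.9 kg.
Tool frame: the origin (TCP) lies midway between the tips of the shut fingers; the grasp point (between the pads) lies 19 mm behind it (tcp_to_grasp is the distance from the TCP to the grasp point, in m); z points along the fingers, y is the line along which they close (so a half turn about z gives the same grasp; the last joint's range is limited). The gripper opens to 85 mm and grips with 20 to 120 N. Pads are 22 mm wide; open, the fingers measure 114 mm over their backs; the gripper's body (76 mm by 85 mm) begins 54 mm behind the grasp point. The pads swing forward as they close: fully open they stand 13 mm farther back than shut.
Start: joints at [1.059, 0.053, 1.613, -0, 1.476, -0.119], TCP at [0.239, 0.577, 0.231] pointing down, gripper open.
Joint ranges: [-3.01, 3.01], [-1.01, 2.22], [0.06, 2.58], [-1.02, 4.17], [0.09, 2.62], [-3.14, 3.14]. Speed limits (rad/s): [2.57, 2.57, 3.14, 3.14, 3.14, 3.14].

### API

Orientations are given as [roll, pitch, yaw] about the fixed x, y, z axes, in that order (R = Rz(yaw) Ry(pitch) Rx(roll)).
In Python, from plant import get_state, snapshot, camera_info, sign_off, find_in, outline_of, place_of, tcp_to_grasp gives the robot as it stands.
- The arm moves only by the tool apply_moves, never from a script. Its argument "deltas" is a list that holds one entry, the list of rows, each a list of 7 numbers: the turn, a rotation vector about the tool's x, y, z in rad, then the shift along the tool's x, y, z in cm, then the closure in counts, from 0 (fully open) to 255 (shut). A call has 1 to 12 rows; each row shifts and turns the commanded pose from where the row before left it, along the tool's axes as they then stand; what a row does not reach is not made up. A row lasts 1/12 s, in which the tool goes at most 41.7 mm and 7.16 degrees, less where a joint would pass 70% of its speed; a pose out of reach is approached as far as the arm can. A call is refused whole if a number of a shift passes 4.17 or a number of a turn 0.125, either way. A call with a gripper value outside its range is refused whole. The fingers move at their own pace and stop on an object; "force" is the grip in N (left out, the last holds). Time passes only in rows, so rows that do not move let the fingers close. It gives the time, the measured TCP pose, the force, the opening and the grip force at its end, in the units of the state.
- get_state(): the state, without advancing time (a new reading comes with each control period).
- snapshot(name): name is "scene" or "top" or "wrist"; returns the picture (400x640x3 uint8, red, green, blue); there is no depth.
- camera_info(name): a dict with "vertical_fov" (degrees; the focal length in pixels is half the picture's height over the tangent of half this angle, whatever the lens; pixels are square), "cx", "cy" (the principal point, pixels), "world_from_camera" (4x4, takes a point from camera to world coordinates). Camera axes: x right, y down, z forward; pixel columns grow to the right and rows downward; lengths in m; the calibration is good to about 2 mm. A picture is of the moment at which its call begins: read the wrist's pose just before it. camera_info takes no time and is no camera call; for the wrist camera it gives the pose at the moment of the call.
- sign_off(): hands the job in; it is judged then, once.
Trained networks look in the newest picture that a camera, given by its name, has taken for a name from the list of things; names that differ only in an ending like _2 or _b are one class to them, and where a whole thing is asked for, a point or a joint stands for the part that bears it (a point fixed in the world has none). Each returns a list of dicts, best first, with "p" (0 to 1); they miss things now and then, are a little off and sometimes report something else, mostly with a low value. They report only what shows in the picture. A call takes as long as a camera call.
- find_in(camera, thing): "bbox" ([centre column, centre row, width, height] in pixels, round what is visible of it).
- outline_of(camera, thing): "mask" (400x640 bool, what is visible of it) and "bbox" ([centre column, centre row, width, height] in pixels, round what is visible of it).
- place_of(camera, thing): "at" ([column, row] in pixels: a listed point, or the origin of a listed thing).
The state is a dict: "time": time; "joint_positions": joint angles; "joint_vel": joint speeds; "joint_efforts": joint torques, N m; "position": TCP position; "eef_rot": TCP orientation; "contact_force": force on the tool from outside, world axes, zero at the start; "torque": the same for the moment, N m; "gripper_width": finger opening in m; "finger_force": force on a finger pad.
Only numpy, scipy, OpenCV 4.12 (cv2) and the standard library are available. Lean on these libraries where they do the work, as an engineer would, in place of code of your own. Each camera call takes 0.05 s, during which the arm holds its last target. There are 200 camera calls.

### The job

Set up the lamp on the bench rail: slide the lamp carrier onto the dovetail from the rail's open end, lamp facing the lens, and push it fully home against the foot of the lens holder. Then turn its red side clamp knob clockwise until the clamp is tight, and let go; leave the other things on the bench where they are.

Things in the scene. Friction and masses are not known exactly. Their poses are not given: they have to be found in the camera images.
- rail: optical bench rail, fixed: black foot 90 x 200 x 14 mm, on it a bright aluminium male dovetail lengthwise. Origin: centre of the foot's underside, on the worktop; x across, y along the rail from the open end to the lens holder, z up. Dovetail: flat top at z = 46 mm, 50 mm wide; flanks at 60 degrees lean in to a 34 mm wide root at z = 28 mm.
- rail_entry (a point): centre of the dovetail's top at the rail's open end (rail frame 0, -100, 46 mm), axes as the rail's. The first 15 mm of the dovetail taper as a lead-in (3 mm narrower each side and 2.5 mm lower at the very end). A low black alignment station stands 10 to 60 mm behind the carrier's +x side there
- rail_stop (a point): the stop: foot of the fixed black lens holder, where its face meets the dovetail's top on the centre line (rail frame 0, 62, 46 mm), axes as the rail's. The holder is 72 mm wide, reaches from y = 62 to 100 mm, its top is at z = 118 mm
- carrier: loose lamp carrier, 0.5-0.8 kg, stands on the worktop right of the rail. Origin: midway along its dovetail slot's centre line, level with its underside; y along the slot towards the lamp's front, x across (clamp at -x), z up. Plate x -46..44, y -50..50, z 20..32 mm; slot beneath, jaws down to z = 0. On the rail its axes are parallel to the rail's, its origin 26 mm above the worktop
- head_grip (a point): in the black lamp head, 18 mm below its top (carrier frame 0, -5, 66 mm), axes as the carrier's. The head stands on the plate, x -25..25 (flat sides to grip), y -38..28, z 32..84 mm; a round snout with the lens reaches to y = 43 mm at z = 60 mm, cooling fins to y = -46 mm
- carrier_nose (a point): front end of the carrier plate, on its underside and centre line (carrier frame 0, 50, 20 mm); meets rail_stop when the carrier is home
- knob_grip (a point): on the vertical axis of the red clamp knob (carrier frame -76, -18, 50 mm), at mid-height of its bar grip: bar 40 mm long, 14 mm thick, z 39..60 mm in the carrier frame. The point's x lies along the bar and turns with it. The knob sits on a black clamp block, carrier x -96..-54, y -46..10, z 0..34 mm
- clamp_knob (a joint): knob of the eccentric clamp, rad: 0 = open, bar across the rail (along the carrier's x); grows clockwise seen from above, ends at 1.45 (bar nearly along the rail). Stays where it is left; friction 0.12 N m, some 0.25 N m when tight. On the rail the jaw binds from about 1.15 and is tight from about 1.3
- clamp_jaw: moving steel jaw of the clamp, 90 mm long, under the plate on the -x side; the knob moves it 3.4 mm per rad towards +x, onto the dovetail's flank. With the knob at 0 the slot centred on the dovetail has 2 mm play each side and about 3 mm upward; the jaw takes up play on its own side only. Origin as the carrier's when open
- marker: blue-capped white marker pen lying between rail and carrier, 15 x 124 x 14 mm; bystander; origin at its underside
- hex_keys: red folding hex-key set, 22 x 86 x 23 mm, lying beyond the lens end of the rail; bystander
- caliper: digital caliper, 59 x 165 x 10 mm, lying at the left; bystander
- tape_clear: roll of clear tape, 68 x 68 x 18 mm, at the back, in front of a shelf upright (x = 0.74 m, to keep the arm clear of); bystander
- glue: white glue bottle with red tip, 28 x 28 x 92 mm, standing at the right; bystander
- petri: petri dish, 65 x 65 x 15 mm, at the right; bystander
- fuse_tin: small tin with a green lid, 40 x 56 x 22 mm, left of the rail; bystander
- vial_d: white-capped sample vial, 27 x 27 x 40 mm, far left; bystander

How it is judged:
On the way:
1. the carrier is on the dovetail, lamp towards the lens, home against the stop with its clamp still open (y of carrier_nose in the frame of rail_stop above -0.003 m and x of carrier_nose in the frame of rail_stop between -0.005 and 0.005 m and z of carrier_nose in the frame of rail_stop between -0.004 and 0.004 m and value of joint clamp_knob below 0.8 rad), for 0.2 s.
At the end, for the whole second after the job is handed in: Carrier on the dovetail, lamp towards the lens: nose within 3 mm of the stop, 5 mm of the centre line, resting on the rail's top (2 mm), parallel to the rail (0.03 rad), at rest; knob past 1.25 rad, clamp jaw pressing on the rail with over 4 N. Bystanders within 25 mm of where they were (y of carrier_nose in the frame of rail_stop above -0.003 m and x of carrier_nose in the frame of rail_stop between -0.005 and 0.005 m and z of carrier_nose in the frame of rail_stop between -0.002 and 0.002 m and angle between the y axis of carrier and the y axis of rail, either way round below 0.03 rad and angle between carrier's own z axis and vertical below 0.03 rad and value of joint clamp_knob above 1.25 rad and contact force between clamp_jaw and rail above 4 N and linear speed of carrier below 0.01 m/s); the robot touches nothing.
It fails at once if a bystander on the bench is moved by more than 25 mm (distance of any of marker, hex_keys, caliper, tape_clear, glue, petri, fuse_tin, vial_d from where it was at the start of the episode above 0.025 m).
It also fails if it takes over 72 s, if anything falls off the work surface, if the arm or the gripper's body presses on something with over 40 N, if the wrist force passes 120 N, or if a joint passes its speed limit or range.

## Working session

There is one attempt and no reset: what is moved stays moved. The work goes in short steps, Python scripts to look and compute and a tool call to move; the robot and the scene stay as the last step left them, time stands still between calls to the robot, and variables do not carry over. Pictures are saved under pics/ and viewed, at most 10 in all, crops included, and the job is handed in when it is done.

Besides the shell and the picture viewer there is one more tool, called after "Call:" as a command line: name --argument value ..., lists and objects as JSON in quotes. apply_moves: Moves the arm, as the interface text tells. Its arguments: {"type":"object","properties":{"deltas":{"type":"array"},"force":{"type":"number"}},"required":["deltas"]}

```bash
mkdir -p pics; cat > h.py <<'E'
import numpy as np, cv2
from plant import *
def cam(n):
    c=camera_info(n); f=200/np.tan(np.radians(c["vertical_fov"])/2); return c,f,np.array(c["world_from_camera"])
def ray(n,uv,z):
    c,f,T=cam(n); d=T[:3,:3]@np.array([(uv[0]-c["cx"])/f,(uv[1]-c["cy"])/f,1]); o=T[:3,3]
    return o+d*(z-o[2])/d[2]
def proj(n,p):
    c,f,T=cam(n); q=T[:3,:3].T@(np.array(p)-T[:3,3]); return np.array([c["cx"]+f*q[0]/q[2],c["cy"]+f*q[1]/q[2]])
def save(n,f):
    im=snapshot(n); cv2.imwrite("pics/"+f,im[:,:,::-1]); return im
E
python3 - <<'E'
from h import *
print(get_state())
for n in ["top","scene"]:
    save(n,n+"0.png"); print(n,camera_info(n))
    for t,z in [("rail_entry",.046),("rail_stop",.046),("carrier",0),("head_grip",.066),("carrier_nose",.02),("knob_grip",.05),("marker",0),("glue",0),("rail",0)]:
        r=place_of(n,t)
        if r: print(t,round(r[0]["p"],2),np.round(r[0]["at"],1),np.round(ray(n,r[0]["at"],z),4))
E
```

```text
{'time': 0.0, 'joint_positions': array([ 1.05901504e+00,  5.33614572e-02,  1.61430947e+00, -1.16802213e-05,
        1.47602271e+00, -1.18990533e-01]), 'joint_vel': array([ 0.00044269,  0.0007106 , -0.00171565, -0.00089543,  0.00110005,
       -0.00095315]), 'joint_efforts': array([-2.21793540e-03, -3.93666101e+01, -3.70184398e+01, -2.65634244e-04,
        6.73033472e-03, -2.60067935e-06]), 'position': array([0.23891335, 0.5768451 , 0.23005094]), 'eef_rot': array([-3.13950514e+00, -2.37864895e-04,  2.74880277e+00]), 'contact_force': array([ 0.23091352,  0.53665711, -0.02749236]), 'torque': array([ 0.02511175,  0.00216215, -0.01483202]), 'finger_force': 0.0, 'gripper_width': 0.08567506544629198}
top {'vertical_fov': 49.30536522211477, 'cx': 318.5149096838504, 'cy': 191.5426200526823, 'world_from_camera': array([[-4.42534800e-03, -9.83915220e-01,  1.78581229e-01,
         2.57290386e-01],
       [-9.99988126e-01,  4.71863078e-03,  1.21758148e-03,
        -2.50783611e-02],
       [-2.04065584e-03, -1.78573720e-01, -9.83924419e-01,
         1.52433257e+00],
       [ 0.00000000e+00,  0.000
[... 623 characters left out ...]
6231236,  0.42364243, -0.03940227],
       [-0.49770262, -0.49674115,  0.71101359, -0.99409349],
       [ 0.02393297, -0.82730916, -0.56123681,  0.81156037],
       [ 0.        ,  0.        ,  0.        ,  1.        ]])}
rail_entry 0.65 [328.7 232.9] [ 0.5023 -0.1753  0.046 ]
rail_stop 0.64 [354.1 289.3] [ 0.4346 -0.4154  0.046 ]
carrier 0.62 [363.7 286.1] [ 0.4944 -0.3835  0.    ]
head_grip 0.63 [370.3 269.4] [ 0.5043 -0.3903  0.066 ]
carrier_nose 0.64 [366.4 267.2] [ 0.5333 -0.34    0.02  ]
knob_grip 0.7 [241.8 159. ] [0.4401 0.4209 0.05  ]
marker 0.67 [325.1 264.8] [ 0.443  -0.2548  0.    ]
glue 0.58 [389.6 349. ] [ 0.4269 -0.5841  0.    ]
rail 0.65 [311.  229.3] [ 0.4919 -0.0806  0.    ]
```

View pics/top0.png

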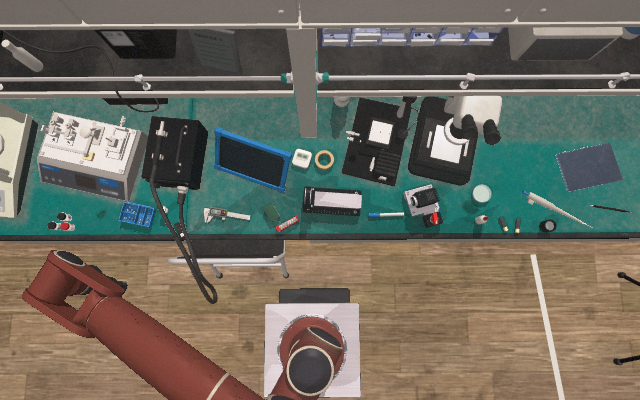

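View pics/scene0.png

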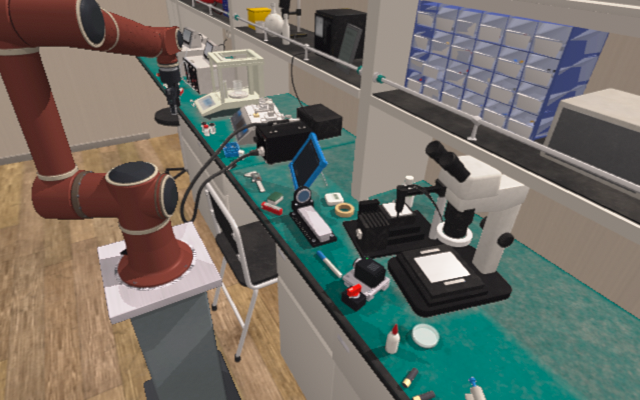

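```bash
python3 - <<'E'
from h import *
im=cv2.imread("pics/top0.png"); cv2.imwrite("pics/c1.png",cv2.resize(im[140:240,270:470],None,fx=4,fy=4,interpolation=2))
for n in ["top"]:
  snapshot(n)
  for t in ["carrier","head_grip","knob_grip","carrier_nose","rail_entry","rail","rail_stop","marker"]:
    for r in place_of(n,t)[:3]: print(t,round(r["p"],2),np.round(r["at"],1))
E
```

```text
carrier 0.91 [418.1 199.5]
head_grip 0.65 [425.2 196.8]
head_grip 0.26 [381.3 213.1]
knob_grip 0.58 [435.3 217. ]
carrier_nose 0.86 [407.4 204.4]
rail_entry 0.76 [359.9 199.4]
rail_entry 0.18 [271.4 214.4]
rail 0.59 [330.2 199.3]
rail_stop 0.71 [314.1 198.7]
marker 0.59 [289.9 223.5]
marker 0.57 [381.3 214.5]
marker 0.53 [410.9 204.1]
```

View pics/c1.png

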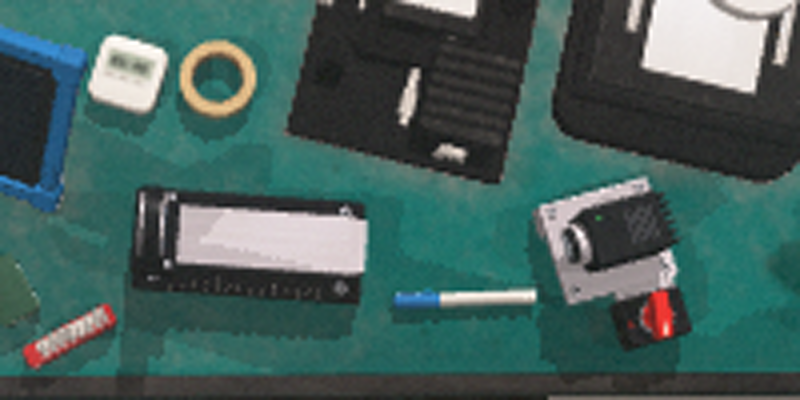

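Call:
apply_moves --deltas '[[[0,0,0,-2.7,-2.9,-0.8,0],[0,0,0,-2.7,-2.9,-0.8,0],[0,0,0,-2.7,-2.9,-0.8,0],[0,0,0,-2.7,-2.9,-0.8,0],[0,0,0,-2.7,-2.9,-0.8,0],[0,0,0,-2.7,-2.9,-0.8,0],[0,0,0,-2.7,-2.9,-0.8,0],[0,0,0,-2.7,-2.9,-0.8,0],[0,0,0,-2.7,-2.9,-0.8,0],[0,0,0,-2.7,-2.9,-0.8,0],[0,0,0,-2.7,-2.9,-0.8,0],[0,0,0,-2.7,-2.9,-0.8,0]]]'

```text
time: 2.45
position: [0.4055, 0.1301, 0.3281]
eef_rot: [3.141, 0.001, 2.749]
contact_force: [1.1, -0.2, 0.2]
gripper_width: 0.0853
finger_force: 0.0
```

```bash
cat >> h.py <<'E'
from scipy.spatial.transform import Rotation as Ro
def go(p,yaw,s=None):
    "deltas (tool axes of present pose, cm) and rotvec to reach world p, yaw pointing straight down"
    s=s or get_state(); R=Ro.from_euler("xyz",s["eef_rot"]); G=Ro.from_euler("xyz",[np.pi,0,yaw])
    print("t",round(s["time"],2),"pos",np.round(s["position"],4),"rpy",np.round(s["eef_rot"],4),"F",np.round(s["contact_force"],1),"w",round(s["gripper_width"],4),"ff",round(s["finger_force"],1))
    print("rotvec",np.round((R.inv()*G).as_rotvec(),4),"shift cm: start axes",np.round(R.inv().apply(np.array(p)-s["position"])*100,2),"end axes",np.round(G.inv().apply(np.array(p)-s["position"])*100,2))
E
python3 -c "
from h import *
go([.47,-.36,.30],1.85)"
```

```text
t 2.45 pos [0.4055 0.1301 0.3281] rpy [3.1409e+00 1.2000e-03 2.7491e+00] F [ 1.1 -0.2  0.2] w 0.0853 ff 0.0
rotvec [1.200e-03 8.000e-04 8.991e-01] shift cm: start axes [-24.7  -42.81   2.8 ] end axes [-48.89  -7.3    2.81]
```

Call:
apply_moves --deltas '[[[0,0,0,-2.0,-3.5,0.2,0],[0,0,0,-2.0,-3.5,0.2,0],[0,0,0,-2.0,-3.5,0.2,0],[0,0,0,-2.0,-3.5,0.2,0],[0,0,0,-2.0,-3.5,0.2,0],[0,0,0,-2.0,-3.5,0.2,0],[0,0,0,-2.0,-3.5,0.2,0],[0,0,0,-2.0,-3.5,0.2,0],[0,0,0,-2.0,-3.5,0.2,0],[0,0,0,-2.0,-3.5,0.2,0],[0,0,0,-2.0,-3.5,0.2,0],[0,0,0,-2.0,-3.5,0.2,0]]]'

```text
time: 3.45
position: [0.4661, -0.3502, 0.3032]
eef_rot: [-3.142, 0.0, 2.748]
contact_force: [-0.0, 0.2, 0.6]
gripper_width: 0.0852
finger_force: 0.0
```

Call:
apply_moves --deltas '[[[0,0,0.112,0,0,0,0],[0,0,0.112,0,0,0,0],[0,0,0.112,0,0,0,0],[0,0,0.112,0,0,0,0],[0,0,0.112,0,0,0,0],[0,0,0.112,0,0,0,0],[0,0,0.112,0,0,0,0],[0,0,0.112,0,0,0,0],[0,0,0,0,0,0,0],[0,0,0,0,0,0,0]]]'

```text
time: 4.28
position: [0.4663, -0.348, 0.3033]
eef_rot: [-3.142, -0.0, 1.856]
contact_force: [0.3, -0.2, -0.5]
gripper_width: 0.0854
finger_force: 0.0
```

```bash
python3 - <<'E'
from h import *
save("wrist","w1.png"); go([.505,-.385,.30],1.85)
c,f,T=cam("wrist"); print(np.round(T,3),f)
for t,z in [("carrier",0),("head_grip",.066),("knob_grip",.05),("carrier_nose",.02),("rail_entry",.046),("marker",0)]:
    for r in place_of("wrist",t)[:2]: print(t,round(r["p"],2),np.round(r["at"],1),np.round(ray("wrist",r["at"],z),4))
E
```

```text
t 4.33 pos [ 0.4663 -0.348   0.3033] rpy [-3.1416  0.      1.8554] F [-0.7 -0.6 -0.2] w 0.0858 ff 0.0
rotvec [-0.      0.      0.0054] shift cm: start axes [-4.64  2.68  0.33] end axes [-4.62  2.7   0.33]
[[ 0.96   0.269  0.084  0.445]
 [ 0.282 -0.916 -0.286 -0.276]
 [ 0.     0.298 -0.955  0.445]
 [ 0.     0.     0.     1.   ]] 318.82835833255143
carrier 0.56 [330.  181.6] [ 0.4984 -0.38    0.    ]
head_grip 0.8 [332.9 201.8] [ 0.5016 -0.3884  0.066 ]
knob_grip 0.77 [276.1 207. ] [ 0.4347 -0.4209  0.05  ]
carrier_nose 0.42 [386.2  18. ] [ 0.5012 -0.1649  0.02  ]
rail_entry 0.65 [382.8  19.1] [ 0.4945 -0.1738  0.046 ]
```

View pics/w1.png

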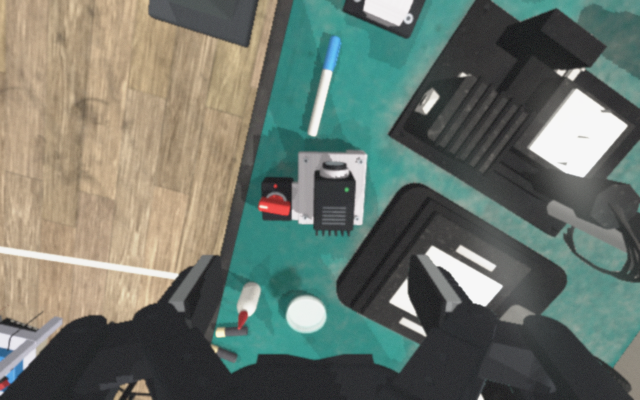

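```bash
cat >> h.py <<'E'
from scipy.optimize import minimize
def fit(n,im,segs,x0,z0=0.):
    "segs: 3d segments in body frame; fit x,y,yaw by distance transform of canny"
    g=cv2.cvtColor(im,cv2.COLOR_RGB2GRAY); g=cv2.resize(g,None,fx=3,fy=3,interpolation=cv2.INTER_CUBIC)
    e=cv2.Canny(g,40,100); D=np.minimum(cv2.distanceTransform(255-e,cv2.DIST_L2,5)/3,4)
    P=np.concatenate([np.linspace(a,b,60) for a,b in segs]); c,f,T=cam(n)
    def uv(x):
        q=Ro.from_euler("z",x[2]).apply(P)+[x[0],x[1],z0]; q=(q-T[:3,3])@T[:3,:3]
        return np.stack([c["cx"]+f*q[:,0]/q[:,2],c["cy"]+f*q[:,1]/q[:,2]])
    def cost(x):
        u=uv(x)*3+1; return cv2.remap(D.astype(np.float32),u[0].astype(np.float32).reshape(-1,1),u[1].astype(np.float32).reshape(-1,1),1,borderValue=4).mean()
    best=min((minimize(cost,np.array(x0)+np.array([i,j,k]),method="Nelder-Mead",options=dict(initial_simplex=np.array(x0)+[i,j,k]+np.array([[0,0,0],[.004,0,0],[0,.004,0],[0,0,.04]]))) for i in(-.005,0,.005) for j in(-.005,0,.005) for k in(-.04,0,.04)),key=lambda r:r.fun)
    print("fit",np.round(best.x,4),"cost px",round(best.fun,2)); return best.x,uv(best.x)
def box(x0,x1,y0,y1,z): 
    p=np.array([[x0,y0,z],[x1,y0,z],[x1,y1,z],[x0,y1,z]])/1e3; return [(p[i],p[(i+1)%4]) for i in range(4)]
b=box(-46,44,-50,50,32)
CAR=[b[1],b[2],(np.array([-.046,.012,.032]),np.array([-.046,.05,.032]))]+box(-25,25,-38,28,84)[1::2]+box(-25,25,-38,28,84)[2:3]
RAIL=box(-45,45,-100,62,14)[:2]+box(-45,45,-100,62,14)[3:]
def draw(im,u,f,r,k):
    o=im[:,:,::-1].copy()
    o=cv2.resize(o,None,fx=k,fy=k,interpolation=2)
    for p in u.T: cv2.circle(o,tuple(int(v*k+k/2) for v in p),0,(255,0,255),-1)
    cv2.imwrite("pics/"+f,o[r[1]*k:r[3]*k,r[0]*k:r[2]*k])
E
python3 - <<'E'
from h import *
im=cv2.imread("pics/w1.png")[:,:,::-1].copy()
x,u=fit("wrist",im,CAR,[.499,-.383,.285]); draw(im,u,"f1.png",(240,130,400,250),4)
E
```

```text
fit [ 0.4998 -0.3817  0.2545] cost px 0.71
```

View pics/f1.png

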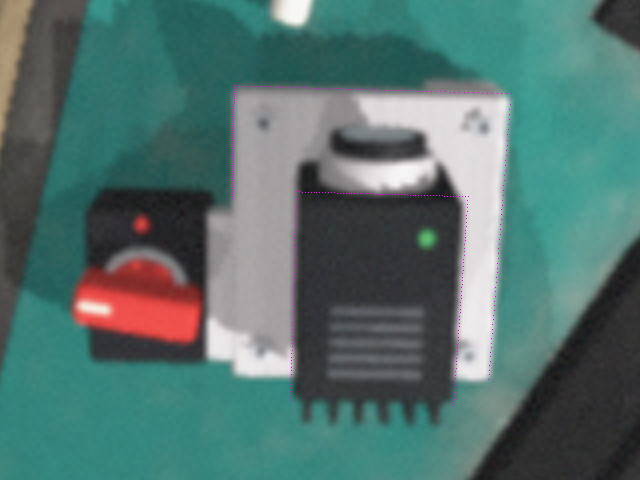

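```bash
python3 -c "
from h import *
go([.5006,-.3846,.047],1.825)"
```

```text
t 4.63 pos [ 0.4663 -0.348   0.3033] rpy [-3.1416  0.      1.8534] F [-0.8 -0.1  0.1] w 0.0853 ff 0.0
rotvec [-0.      0.      0.0284] shift cm: start axes [-4.47  2.27 25.63] end axes [-4.4   2.4  25.63]
```

Call:
apply_moves --deltas '[[[0,0,0.0284,0,0,0,57],[0,0,0,-2.2,1.2,2.0,57],[0,0,0,-2.2,1.2,2.0,57],[0,0,0,0,0,3.5,57],[0,0,0,0,0,3.5,57],[0,0,0,0,0,3.5,57],[0,0,0,0,0,0,57],[0,0,0,0,0,0,57]]]'

```text
time: 5.3
position: [0.4994, -0.3834, 0.1559]
eef_rot: [-3.139, -0.005, 1.825]
contact_force: [-0.0, -0.3, 0.6]
gripper_width: 0.0662
finger_force: 0.0
```

```bash
python3 -c "
from h import *
go([.5006,-.3846,.047],1.825)
save('wrist','w2.png')"
```

```text
t 5.3 pos [ 0.4994 -0.3834  0.1559] rpy [-3.1387 -0.0047  1.8247] F [-0.  -0.3  0.6] w 0.0662 ff 0.0
rotvec [-0.0029 -0.0047 -0.0003] shift cm: start axes [-0.2   0.12 10.89] end axes [-0.14  0.09 10.89]
```

View pics/w2.png

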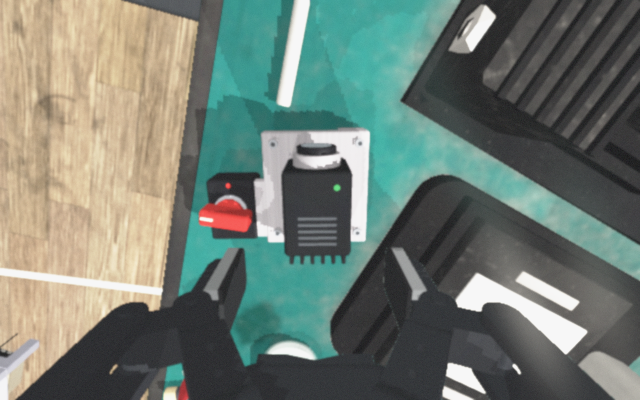

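```bash
python3 -c "
from h import *
im=cv2.imread('pics/w2.png')[:,:,::-1].copy()
x,u=fit('wrist',im,CAR,[.4998,-.3817,.2545])
p=Ro.from_euler('z',x[2]).apply([0,-.003,.047])+[x[0],x[1],0]
go(p,np.pi/2+x[2])"
```

```text
fit [ 0.502  -0.3841  0.2646] cost px 0.86
t 5.35 pos [ 0.5008 -0.3848  0.1592] rpy [3.1415e+00 2.0000e-04 1.8246e+00] F [ 0.5 -0.8  0.3] w 0.0664 ff 0.0
rotvec [ 0.0001  0.0002 -0.0108] shift cm: start axes [-0.26  0.13 11.22] end axes [-0.27  0.13 11.22]
```

Call:
apply_moves --deltas '[[[0,0,-0.005,-0.15,0.07,2.8,57],[0,0,0,0,0,2.8,57],[0,0,0,0,0,2.8,57],[0,0,0,0,0,2.8,57],[0,0,0,0,0,0,57],[0,0,0,0,0,0,57]]]'

```text
time: 5.85
position: [0.5023, -0.3865, 0.0481]
eef_rot: [3.141, 0.001, 1.83]
contact_force: [0.4, 0.1, 0.3]
gripper_width: 0.0661
finger_force: 0.0
```

Call:
apply_moves --deltas '[[[0,0,0,0,0,0,255],[0,0,0,0,0,0,255],[0,0,0,0,0,0,255],[0,0,0,0,0,0,255],[0,0,0,0,0,0,255],[0,0,0,0,0,0,255]]]' --force 70

```text
time: 6.35
position: [0.5038, -0.3883, 0.0511]
eef_rot: [3.138, 0.007, 1.83]
contact_force: [-0.5, -0.7, 7.6]
gripper_width: 0.0489
finger_force: 76.0
```

```bash
python3 -c "
from h import *
go([.45,-.30,.20],1.57)"
```

```text
t 6.35 pos [ 0.5038 -0.3883  0.0511] rpy [3.1384 0.0068 1.8297] F [-0.5 -0.7  7.6] w 0.0489 ff 76.0
rotvec [0.004  0.0064 0.2597] shift cm: start axes [  9.81  -2.9  -14.97] end axes [  8.83  -5.39 -14.89]
```

Call:
apply_moves --deltas '[[[0,0,0,0,0,-1.5,255],[0,0,0,0,0,-3.0,255],[0,0,0,0,0,-4.0,255],[0,0,0,0,0,-4.0,255],[0,0,0.09,0,0,-4.0,255],[0,0,0.09,0,0,0,255],[0,0,0.1,0,0,0,255],[0,0,0,3.0,-1.5,0,255],[0,0,0,3.5,-1.5,0,255],[0,0,0,3.5,0,0,255],[0,0,0,0,0,0,255],[0,0,0,0,0,0,255]]]'

```text
time: 7.35
position: [0.4733, -0.2832, 0.2113]
eef_rot: [-3.141, -0.0, 1.552]
contact_force: [-0.1, -0.3, -4.8]
gripper_width: 0.0488
finger_force: 75.6
```

```bash
python3 - <<'E'
from h import *
im=cv2.imread("pics/top0.png")[:,:,::-1].copy()
x,u=fit("top",im,RAIL,[.50,-.06,-.03])
go([.45,-.30,.20],1.57)
im=save("wrist","w3.png"); 
x,u=fit("wrist",im,RAIL,x); draw(im,u,"f3.png",(0,0,640,400),1)
E
```

```text
fit [ 0.4979 -0.0712 -0.0811] cost px 0.29
t 7.35 pos [ 0.4733 -0.2832  0.2113] rpy [-3.1413e+00 -5.0000e-04  1.5517e+00] F [-0.1 -0.3 -4.8] w 0.0488 ff 75.6
rotvec [-0.0003 -0.0005 -0.0183] shift cm: start axes [-1.73 -2.29  1.13] end axes [-1.69 -2.32  1.13]
fit [ 0.4998 -0.0748 -0.0774] cost px 2.49
```

View pics/f3.png

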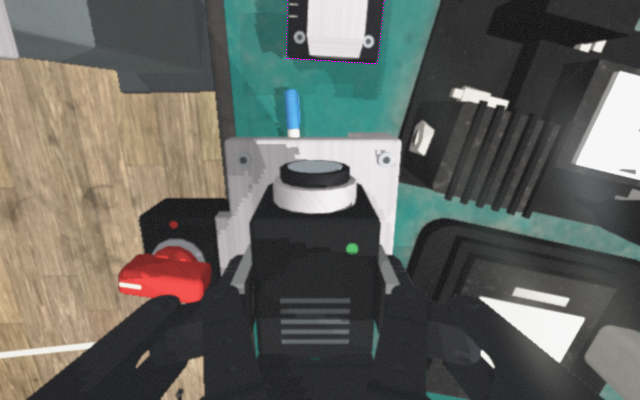

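```bash
python3 - <<'E'
from h import *
go([.4844,-.2554,.16],1.491)
E
```

```text
t 7.4 pos [ 0.4735 -0.2844  0.2116] rpy [3.1415e+00 3.0000e-04 1.5506e+00] F [ 0.7 -0.2 -6.2] w 0.0492 ff 75.6
rotvec [0.0001 0.0003 0.0596] shift cm: start axes [2.92 1.03 5.15] end axes [2.98 0.85 5.16]
```

Call:
apply_moves --deltas '[[[0,0,0.06,0,0,0,255],[0,0,0,1.5,0.45,2.6,255],[0,0,0,1.5,0.4,2.6,255],[0,0,0,0,0,0,255],[0,0,0,0,0,0,255],[0,0,0,0,0,0,255],[0,0,0,0,0,0,255]]]'

```text
time: 7.98
position: [0.4856, -0.2576, 0.1614]
eef_rot: [3.139, 0.002, 1.488]
contact_force: [-0.4, -0.3, -5.3]
gripper_width: 0.0492
finger_force: 76.0
```

```bash
cat >> h.py <<'E'
HELD=[b[2],(np.array([.044,.0,.032]),np.array([.044,.05,.032])),(np.array([-.046,.012,.032]),np.array([-.046,.05,.032]))]
def rel(f,r0,dz=.0511):
    s=get_state(); im=save("wrist",f); x,u=fit("wrist",im,RAIL,r0)
    a=s["position"]; y=s["eef_rot"][2]-np.pi/2
    g=Ro.from_euler("z",y).apply([0,.003,0])+a; xc,uc=fit("wrist",im,HELD,[g[0],g[1],y],a[2]-dz)
    d=Ro.from_euler("z",-x[2]).apply(np.r_[xc[:2]-x[:2],0])
    print("TCP",np.round(a,4),np.round(s["eef_rot"],4),"carrier in rail frame mm",np.round(d[:2]*1e3,1),"yaw",round(xc[2]-x[2],4)); return im,x,u,xc,uc
E
python3 - <<'E'
from h import *
im,x,u,xc,uc=rel("w4.png",[.499,-.073,-.08]); draw(im,np.hstack([u,uc]),"f4.png",(150,0,450,200),2)
go([.4844,-.2554,.16],1.491)
E
```

```text
fit [ 0.4824 -0.0705 -0.0648] cost px 2.65
fit [ 0.4859 -0.2518 -0.082 ] cost px 0.71
TCP [ 0.4856 -0.2576  0.1614] [3.1388e+00 2.1000e-03 1.4885e+00] carrier in rail frame mm [  15.2 -180.7] yaw -0.0172
t 8.03 pos [ 0.4856 -0.2576  0.1615] rpy [3.1386e+00 2.1000e-03 1.4884e+00] F [ 0.1 -0.6 -4.7] w 0.0489 ff 76.0
rotvec [ 0.003   0.0021 -0.0026] shift cm: start axes [ 0.21 -0.14  0.14] end axes [ 0.21 -0.14  0.15]
```

View pics/f4.png

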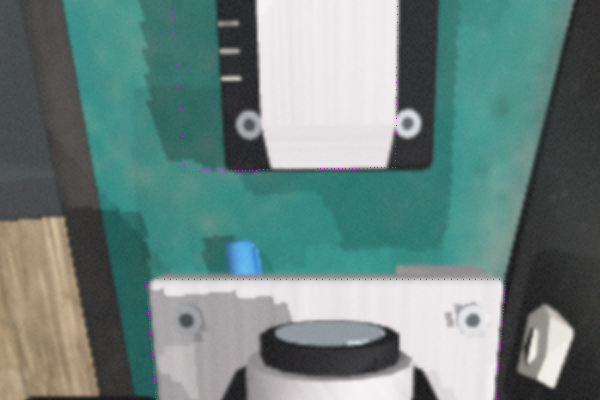

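```bash
cat >> h.py <<'E'
sg=lambda *v:(np.array(v[:3])/1e3,np.array(v[3:])/1e3)
RAIL=[sg(-45,-96,14,-45,-30,14),sg(45,-96,14,45,-30,14),sg(-42,-100,14,42,-100,14),sg(-25,-82,46,-25,-30,46),sg(25,-82,46,25,-30,46)]
E
python3 - <<'E'
from h import *
im=cv2.imread("pics/w4.png")[:,:,::-1].copy()
for r in (RAIL,RAIL[:3],RAIL[3:]+RAIL[2:3]):x,u=fit("wrist",im,r,[.498,-.0735,-.08])
x,u=fit("wrist",im,RAIL,[.498,-.0735,-.08])
xc=np.array([.4859,-.2518,-.082])
print(Ro.from_euler("z",-x[2]).apply(np.r_[xc[:2]-x[:2],0])*1e3, proj("wrist",[.4859,-.2518,.1]))
E
```

```text
fit [ 0.4993 -0.0716 -0.0671] cost px 2.23
fit [ 0.4826 -0.0705 -0.0662] cost px 2.0
fit [ 0.4993 -0.0716 -0.068 ] cost px 1.28
fit [ 0.4993 -0.0716 -0.0671] cost px 2.23
[  -1.2988487 -180.6710885    0.       ] [314.27980623 205.97584028]
```

```bash
sed -i 's/cv2.Canny(g,40,100)/cv2.Canny(cv2.GaussianBlur(g,(0,0),1.5),12,30)/; s/-30,14/-62,14/g; s/-30,46/-62,46/g' h.py
python3 - <<'E'
from h import *
im=cv2.imread("pics/w4.png")[:,:,::-1].copy()
print(proj("wrist",[.4965,-.135,.014]),proj("wrist",[.4965,-.135,.046]))
for r in (RAIL,RAIL[:3],RAIL[3:]+RAIL[2:3]):x,u=fit("wrist",im,r,[.498,-.0735,-.075])
x,u=fit("wrist",im,RAIL,[.498,-.0735,-.075]);draw(im,u,"f5.png",(240,0,400,100),4)
E
```

```text
[315.29573517  36.55127748] [315.51798845  28.55845754]
fit [ 0.4997 -0.0733 -0.0757] cost px 0.53
fit [ 0.4999 -0.0734 -0.0814] cost px 0.66
fit [ 0.5001 -0.0734 -0.0801] cost px 0.36
fit [ 0.4997 -0.0733 -0.0757] cost px 0.53
```

View pics/f5.png

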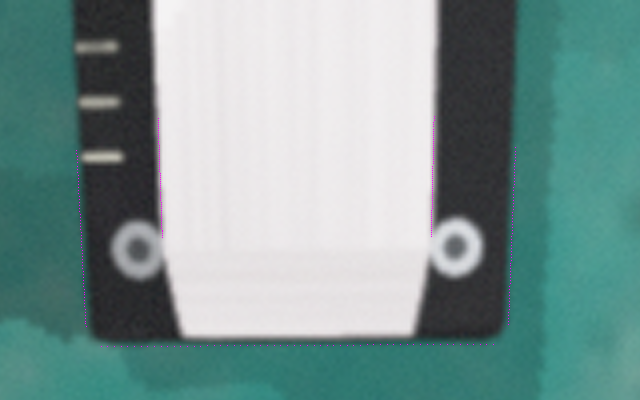

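Call:
apply_moves --deltas '[[[0,0,0,0,-0.04,2.8,255],[0,0,0,0,0,2.8,255],[0,0,0,0,0,1.9,255],[0,0,0,0,0,0.7,255],[0,0,0,0,0,0,255],[0,0,0,0,0,0,255],[0,0,0,0,0,0,255]]]'

```text
time: 8.62
position: [0.4858, -0.2573, 0.0799]
eef_rot: [3.138, 0.002, 1.489]
contact_force: [-0.7, 0.3, -6.2]
gripper_width: 0.0488
finger_force: 75.8
```

```bash
python3 - <<'E'
from h import *
im=save("wrist","w6.png")
go([.4856,-.2576,.0786],1.4908)
x,u=fit("wrist",im,[sg(-45,-98,14,-45,-85,14),sg(45,-98,14,45,-85,14)]+RAIL[2:3],[.4998,-.0733,-.08])
s=get_state();a=s["position"]
xc,uc=fit("wrist",im,HELD,[a[0],a[1]+.0058,-.08],a[2]-.0511)
print(Ro.from_euler("z",.08).apply(np.r_[xc[:2]-[.4998,-.0733],0])*1e3)
draw(im,np.hstack([u,uc]),"f6.png",(170,0,470,200),2)
E
```

```text
t 8.67 pos [ 0.4858 -0.2572  0.0799] rpy [3.1378e+00 2.3000e-03 1.4893e+00] F [-0.   0.  -5.1] w 0.049 ff 75.8
rotvec [ 0.0038  0.0023 -0.0015] shift cm: start axes [-0.04 -0.02  0.13] end axes [-0.04 -0.02  0.13]
fit [ 0.4987 -0.0728 -0.072 ] cost px 0.94
fit [ 0.4859 -0.2514 -0.0812] cost px 0.83
[   0.35295463 -178.68805482    0.        ]
```

View pics/f6.png

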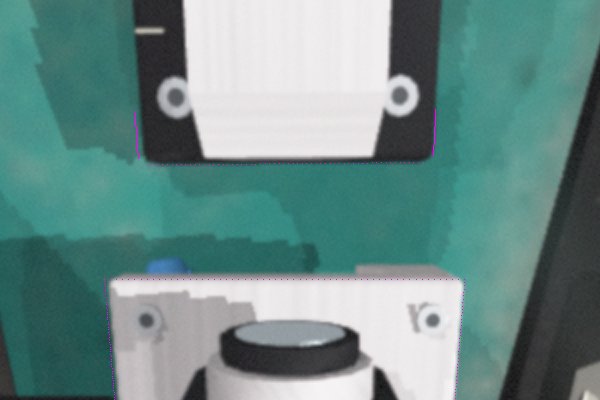

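Call:
apply_moves --deltas '[[[0,0,0,0.8,-0.03,0.12,255],[0,0,0,0.8,0,0,255],[0,0,0,0.8,0,0,255],[0,0,0,0.5,0,0,255],[0,0,0,0.5,0,0,255],[0,0,0,0.5,0,0,255],[0,0,0,0.5,0,0,255],[0,0,0,0.5,0,0,255],[0,0,0,0,0,0,255]]]'

```text
time: 9.42
position: [0.4883, -0.2062, 0.0764]
eef_rot: [3.141, -0.001, 1.49]
contact_force: [0.5, 1.9, -4.1]
gripper_width: 0.0487
finger_force: 76.5
```

```bash
cat >> h.py <<'E'
def where():
    s=get_state(); d=Ro.from_euler("z",.08).apply(s["position"]-[.4998,-.0733,0])*1e3+[0,5.8,-51.1]
    print("t",round(s["time"],2),"carrier in rail by TCP mm",np.round(d,1),"F rail axes",np.round(Ro.from_euler("z",.08).apply(s["contact_force"]),1),"T",np.round(s["torque"],2),"rpy",np.round(s["eef_rot"]-[0,0,1.4908],4),"w",round(s["gripper_width"],4))
E
python3 -c "
from h import *
where()"
```

```text
t 9.42 carrier in rail by TCP mm [  -0.8 -127.6   25.3] F rail axes [ 0.3  2.  -4.1] T [ 0.25 -0.11  0.01] rpy [ 3.1409e+00 -7.0000e-04 -9.0000e-04] w 0.0487
```

Call:
apply_moves --deltas '[[[0,0,0,0.8,0.02,0,255],[0,0,0,0.8,0,0,255],[0,0,0,0.8,0,0,255],[0,0,0,0.8,0,0,255],[0,0,0,0.8,0,0,255],[0,0,0,0.8,0,0,255],[0,0,0,0,0,0,255],[0,0,0,0,0,0,255]]]'

```text
time: 10.08
position: [0.4929, -0.158, 0.077]
eef_rot: [3.14, -0.002, 1.49]
contact_force: [-0.2, 3.1, 4.3]
gripper_width: 0.0491
finger_force: 77.1
```

```bash
python3 -c "
from h import *
where()"
```

```text
t 10.08 carrier in rail by TCP mm [ -0.1 -79.2  25.9] F rail axes [-0.4  3.1  4.3] T [ 0.65 -0.17  0.01] rpy [ 3.1402e+00 -2.1000e-03 -9.0000e-04] w 0.0491
```

Call:
apply_moves --deltas '[[[0,0,0,0.8,0,-0.1,255],[0,0,0,0.8,0,-0.05,255],[0,0,0,0.8,0,0,255],[0,0,0,0.8,0,0,255],[0,0,0,0.8,0,0,255],[0,0,0,0.8,0,0,255],[0,0,0,0.8,0,0,255],[0,0,0,0.8,0,0,255],[0,0,0,0.8,0,0,255],[0,0,0,0.8,0,0,255],[0,0,0,0,0,0,255],[0,0,0,0,0,0,255]]]'

```text
time: 11.08
position: [0.4985, -0.0781, 0.0776]
eef_rot: [-3.141, -0.003, 1.49]
contact_force: [0.5, 3.0, -1.1]
gripper_width: 0.0489
finger_force: 76.9
```

```bash
python3 -c "
from h import *
where()"
```

```text
t 11.08 carrier in rail by TCP mm [-0.9  1.  26.5] F rail axes [ 0.3  3.  -1.1] T [ 0.31 -0.08  0.05] rpy [-3.141e+00 -2.500e-03 -7.000e-04] w 0.0489
```

Call:
apply_moves --deltas '[[[0,0,0,0.4,0,0,255],[0,0,0,0.4,0,0,255],[0,0,0,0.3,0,0,255],[0,0,0,0.2,0,0,255],[0,0,0,0.2,0,0,255],[0,0,0,0.1,0,0,255],[0,0,0,0,0,0,255],[0,0,0,0,0,0,255],[0,0,0,0,0,0,255]]]'

```text
time: 11.83
position: [0.4997, -0.0659, 0.0777]
eef_rot: [-3.141, 0.005, 1.491]
contact_force: [-1.5, -8.8, -2.9]
gripper_width: 0.0489
finger_force: 76.5
```

```bash
python3 -c "
from h import *
where()"
```

```text
t 11.83 carrier in rail by TCP mm [-0.7 13.2 26.6] F rail axes [-0.8 -8.9 -2.9] T [-1.66  0.24  0.26] rpy [-3.1413e+00  5.4000e-03 -2.0000e-04] w 0.0489
```

Call:
apply_moves --deltas '[[[0,0,0,-0.1,0,0.1,255],[0,0,0,0,0,0,255],[0,0,0,0,0,0,57],[0,0,0,0,0,0,57],[0,0,0,0,0,0,57],[0,0,0,0,0,0,57],[0,0,0,0,0,-1.5,57],[0,0,0,0,0,-3,57],[0,0,0,0,0,-4,57],[0,0,0,0,0,-4,57],[0,0,0,0,0,0,57],[0,0,0,0,0,0,57]]]'

```text
time: 12.83
position: [0.5019, -0.0649, 0.2056]
eef_rot: [3.134, 0.001, 1.49]
contact_force: [-0.0, -0.8, -1.5]
gripper_width: 0.0669
finger_force: 0.0
```

```bash
python3 - <<'E'
from h import *
where(); im=save("wrist","w7.png")
s=get_state(); 
for r in place_of("wrist","knob_grip")[:2]: print(r, ray("wrist",r["at"],.076))
c=Ro.from_euler("z",-.08)
o=np.r_[.4998,-.0733,0]+c.apply([0,.012,.026]); print("knob expected",o+c.apply([-.076,-.018,.05]),"px",proj("wrist",o+c.apply([-.076,-.018,.05])))
x,u=fit("wrist",im,CAR,[o[0],o[1],-.08],.026)
d=Ro.from_euler("z",.08).apply(np.r_[x[:2]-[.4998,-.0733],0])*1e3;print(d)
draw(im,u,"f7.png",(100,50,500,350),2)
E
```

```text
t 12.83 carrier in rail by TCP mm [  1.4  14.3 154.5] F rail axes [ 0.  -0.8 -1.5] T [ 0.06  0.03 -0.  ] rpy [ 3.1342e+00  1.0000e-03 -1.2000e-03] w 0.0669
{'at': [228.5, 203.0], 'p': 0.57} [ 0.42257737 -0.0711717   0.076     ]
knob expected [ 0.42356358 -0.07320729  0.076     ] px [229.9759133  205.09649471]
fit [ 0.4966 -0.0582 -0.1049] cost px 1.27
[-4.43555924 14.84026597  0.        ]
```

View pics/f7.png

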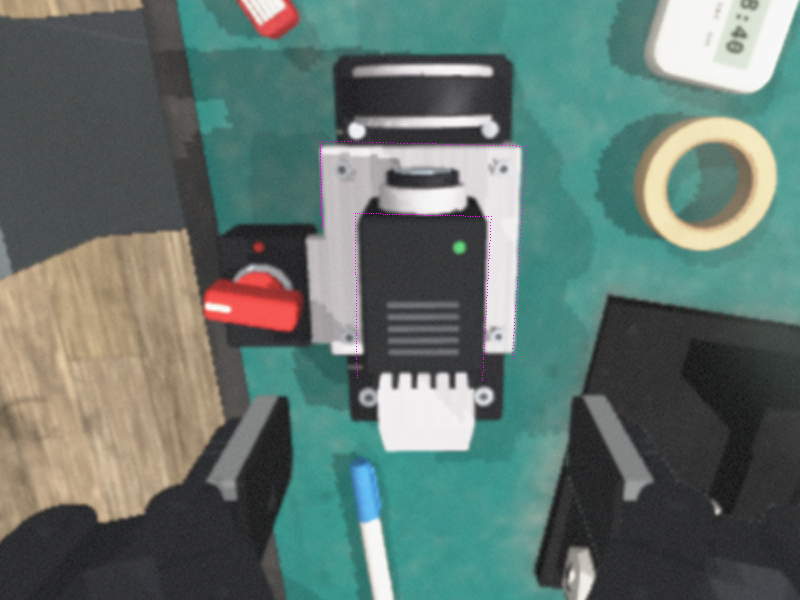

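Call:
apply_moves --deltas '[[[0,0,-0.1225,0,0,0,110],[0,0,-0.1225,0,0,0,110],[0,0,-0.1225,0,0,0,110],[0,0,-0.1225,0,0,0,110],[0,0,-0.1225,0,0,0,110],[0,0,-0.1225,0,0,0,110],[0,0,-0.1225,0,0,0,110],[0,0,-0.1225,0,0,0,110],[0,0,-0.1225,0,0,0,110],[0,0,-0.1225,0,0,0,110],[0,0,-0.1225,0,0,0,110],[0,0,-0.1225,0,0,0,110]]]'

```text
time: 13.93
position: [0.4985, -0.0641, 0.1988]
eef_rot: [3.141, -0.005, 2.965]
contact_force: [-0.0, 0.2, -0.4]
gripper_width: 0.0486
finger_force: 0.0
```

```bash
python3 - <<'E'
from h import *
go([.4232,-.0725,.066],2.96)
im=cv2.imread("pics/w7.png"); h=cv2.cvtColor(im,cv2.COLOR_BGR2HSV)
m=((h[...,0]<10)|(h[...,0]>172))&(h[...,1]>150)&(h[...,2]>140); m=m.astype(np.uint8); m[:190]=0; m[215:]=0; m[:,:195]=0; m[:,260:]=0
n,l,st,ce=cv2.connectedComponentsWithStats(m); k=1+np.argmax(st[1:,4]); print(st[k],ce[k]); 
print(cv2.minAreaRect(np.argwhere(l==k)[:,::-1].astype(np.float32)))
E
```

```text
t 13.93 pos [ 0.4985 -0.0641  0.1988] rpy [ 3.1409 -0.0048  2.9655] F [-0.   0.2 -0.4] w 0.0486 ff 0.0
rotvec [ 0.0007 -0.0048  0.0054] shift cm: start axes [ 7.2  -2.15 13.31] end axes [ 7.25 -2.18 13.28]
[202 190  48  25 895] [227.10167598 201.66592179]
((225.5, 202.0), (47.0, 24.0), 0.0)
```

Call:
apply_moves --deltas '[[[0,0,0,3.6,-1.1,0,110],[0,0,0,3.6,-1.05,0,110],[0,0,0,0,0,0,110],[0,0,0,0,0,3.5,110],[0,0,0,0,0,2.5,110],[0,0,0,0,0,0,110],[0,0,0,0,0,0,110],[0,0,0,0,0,0,110]]]'

```text
time: 14.6
position: [0.4253, -0.0727, 0.1419]
eef_rot: [3.141, -0.0, 2.96]
contact_force: [0.3, -0.6, -0.0]
gripper_width: 0.0486
finger_force: 0.0
```

```bash
python3 - <<'E'
from h import *
go([.4232,-.0725,.066],2.96)
im=save("wrist","w8.png")
for r in place_of("wrist","knob_grip")[:2]: print(r, ray("wrist",r["at"],.076))
h=cv2.cvtColor(im,cv2.COLOR_RGB2HSV)
m=((h[...,0]<10)|(h[...,0]>172))&(h[...,1]>150)&(h[...,2]>110)
n,l,st,ce=cv2.connectedComponentsWithStats(m.astype(np.uint8))
for k in range(1,n):
    if st[k,4]>150: print(st[k],ce[k],ray("wrist",ce[k],.08),cv2.minAreaRect(np.argwhere(l==k)[:,::-1].astype(np.float32)))
print([np.round(proj("wrist",[.4232+a,-.0725+b_,.086])) for a,b_ in ((.02,0),(-.02,0),(0,0))])
E
```

```text
t 14.6 pos [ 0.4253 -0.0727  0.1419] rpy [ 3.1415e+00 -3.0000e-04  2.9595e+00] F [ 0.3 -0.6 -0. ] w 0.0486 ff 0.0
rotvec [ 0.0001 -0.0003 -0.0005] shift cm: start axes [ 0.21 -0.02  7.59] end axes [ 0.21 -0.02  7.59]
{'at': [315.7, 207.7], 'p': 0.82} [ 0.42301886 -0.07240523  0.076     ]
[491 112  46  33 340] [509.21764706 127.83823529] [0.39116514 0.05735872 0.08      ] ((512.2200317382812, 125.5354995727539), (8.962509155273438, 54.40559005737305), 54.162349700927734)
[300 179  32  58 635] [314.1511811  201.28661417] [ 0.41692293 -0.07237221  0.08      ] ((315.5, 207.5), (31.0, 57.0), 0.0)
[array([321., 240.]), array([310., 184.]), array([316., 213.])]
```

Call:
apply_moves --deltas '[[[0,0,0,0.2,0,2.5,110],[0,0,0,0,0,2.5,110],[0,0,0,0,0,2.5,110],[0,0,0,0,0,0,110],[0,0,0,0,0,0,110],[0,0,0,0,0,0,255],[0,0,0,0,0,0,255],[0,0,0,0,0,0,255],[0,0,0,0,0,0,255],[0,0,0,0,0,0,255],[0,0,0,0,0,0,255],[0,0,0,0,0,0,255]]]' --force 50

```text
time: 15.7
position: [0.4244, -0.0729, 0.0683]
eef_rot: [-3.141, 0.003, 2.959]
contact_force: [-0.9, -0.7, 7.2]
gripper_width: 0.0125
finger_force: 52.1
```

```bash
python3 -c "
from h import *
go([.4232,-.0725,.066],2.96);print(get_state()['torque'])"
```

```text
t 15.7 pos [ 0.4244 -0.0729  0.0683] rpy [-3.1409  0.0032  2.9594] F [-0.9 -0.7  7.2] w 0.0125 ff 52.1
rotvec [-0.0007  0.0032 -0.0006] shift cm: start axes [0.13 0.02 0.23] end axes [0.13 0.02 0.23]
[-0.09659845 -0.03571936 -0.07419014]
```

Call:
apply_moves --deltas '[[[0,0,0.1,0.1,0,-0.1,255],[0,0,0.12,0,0,0,255],[0,0,0.12,0,0,0,255],[0,0,0.12,0,0,0,255],[0,0,0.12,0,0,0,255],[0,0,0.12,0,0,0,255],[0,0,0.12,0,0,0,255],[0,0,0.12,0,0,0,255],[0,0,0.12,0,0,0,255],[0,0,0.12,0,0,0,255],[0,0,0,0,0,0,255],[0,0,0,0,0,0,255]]]'

```text
time: 16.7
position: [0.422, -0.0737, 0.0691]
eef_rot: [-3.14, 0.003, 1.78]
contact_force: [-6.0, -5.0, 8.7]
gripper_width: 0.0124
finger_force: 51.5
```

```bash
python3 -c "
from h import *
s=get_state();go([.4232,-.0725,.066],2.96-1.35);print(s['torque'],s['joint_positions'],s['joint_efforts'][5])"
```

```text
t 16.7 pos [ 0.422  -0.0737  0.0691] rpy [-3.1396  0.0034  1.7798] F [-6.  -5.   8.7] w 0.0124 ff 51.5
rotvec [-0.0017  0.0036  0.1698] shift cm: start axes [0.1  0.14 0.31] end axes [0.12 0.12 0.31]
[-0.73100896  0.94535757  0.0658967 ] [-0.34441069 -0.28007672  2.20121159 -0.00423916  1.2203713  -0.55199712] 0.06771000567823648
```

Call:
apply_moves --deltas '[[[0,0,0.06,0,0,0,255],[0,0,0.06,0,0,0,255],[0,0,0.05,0,0,0,255],[0,0,0.03,0,0,0,255],[0,0,0,0,0,0,255],[0,0,0,0,0,0,255],[0,0,0,0,0,0,255]]]'

```text
time: 17.28
position: [0.4217, -0.0739, 0.0691]
eef_rot: [-3.139, 0.005, 1.583]
contact_force: [-7.1, -5.2, 10.3]
gripper_width: 0.0128
finger_force: 52.7
```

```bash
python3 -c "
from h import *
s=get_state();go([.4232,-.0725,.066],1.61);print(s['torque'],s['joint_efforts'][5])"
```

```text
t 17.28 pos [ 0.4217 -0.0739  0.0691] rpy [-3.1392  0.0047  1.5832] F [-7.1 -5.2 10.3] w 0.0128 ff 52.7
rotvec [-0.0025  0.0047 -0.0268] shift cm: start axes [0.14 0.15 0.31] end axes [0.14 0.15 0.31]
[-0.81020226  1.1313187   0.94238939] 0.9557215869426727
```

Call:
apply_moves --deltas '[[[0,0,-0.02,0,0,0,255],[0,0,0,0,0,0,160],[0,0,0,0,0,0,160],[0,0,0,0,0,0,160],[0,0,0,0,0,0,160],[0,0,0,0,0,0,160],[0,0,0,0,0,-2,160],[0,0,0,0,0,-3,160],[0,0,0,0,0,-4,160],[0,0,0,0,0,-4,160],[0,0,0,0,0,0,160],[0,0,0,0,0,0,160]]]'

```text
time: 18.28
position: [0.424, -0.0727, 0.201]
eef_rot: [3.135, 0.002, 1.6]
contact_force: [-0.2, 0.0, -0.2]
gripper_width: 0.0318
finger_force: 0.0
```

```bash
python3 - <<'E'
from h import *
s=get_state(); go([.4232,-.0725,.2],1.61); im=save("wrist","w9.png")
h=cv2.cvtColor(im,cv2.COLOR_RGB2HSV)
m=((h[...,0]<10)|(h[...,0]>172))&(h[...,1]>150)&(h[...,2]>110)
n,l,st,ce=cv2.connectedComponentsWithStats(m.astype(np.uint8))
for k in range(1,n):
    if st[k,4]>150: print(st[k],ce[k],np.round(ray("wrist",ce[k],.08),4),cv2.minAreaRect(np.argwhere(l==k)[:,::-1].astype(np.float32)))
c=Ro.from_euler("z",-.08); o=np.r_[.4998,-.0733,0]+c.apply([0,.012,0])
for sg_ in (CAR,HELD): 
    x,u=fit("wrist",im,sg_,[o[0],o[1],-.08],.026); print(Ro.from_euler("z",.08).apply(np.r_[x[:2]-[.4998,-.0733],0])*1e3)
# front plate corners check
for p in ((-46,50),(44,50)): print(np.round(proj("wrist",o+c.apply([p[0]/1e3,p[1]/1e3,.058])),1))
for t in ("carrier_nose","rail_stop","head_grip"):
    for r in place_of("wrist",t)[:1]: print(t,r)
E
```

```text
t 18.28 pos [ 0.424  -0.0727  0.201 ] rpy [3.1352e+00 2.3000e-03 1.5995e+00] F [-0.2  0.  -0.2] w 0.0318 ff 0.0
rotvec [ 0.0063  0.0024 -0.0105] shift cm: start axes [ 0.02 -0.08  0.1 ] end axes [ 0.02 -0.08  0.1 ]
[302   0  40  53 221] [323.2081448   35.71493213] [0.4255 0.047  0.08  ] ((315.6785583496094, 27.249059677124023), (58.124794006347656, 19.87078285217285), 45.744056701660156)
[298 165  27  49 866] [311.45150115 189.51154734] [ 0.42   -0.0712  0.08  ] ((311.0, 189.0), (48.0, 26.0), 90.0)
fit [ 0.4941 -0.0592 -0.0951] cost px 1.55
[-6.77895779 13.57387679  0.        ]
fit [ 0.4952 -0.0598 -0.0704] cost px 0.75
[-5.70433782 13.05101061  0.        ]
[359.1 112.5]
[461.9 124.2]
carrier_nose {'at': [401.1, 115.3], 'p': 0.65}
rail_stop {'at': [399.8, 116.0], 'p': 0.95}
head_grip {'at': [405.0, 189.7], 'p': 0.59}
```

Call:
apply_moves --deltas '[[[0,0,0.1,0.4,3.8,0,160],[0,0,0,0.4,3.8,0,160],[0,0,0,0,0,0,160],[0,0,0,0,0,0,160],[0,0,0,0,0,0,160],[0,0,0,0,0,0,160],[0,0,0,0,0,0,160],[0,0,0,0,0,0,160]]]'

```text
time: 19.15
position: [0.4977, -0.0659, 0.1981]
eef_rot: [3.141, 0.0, 1.499]
contact_force: [0.2, -0.6, 0.5]
gripper_width: 0.0319
finger_force: 0.0
```

```bash
python3 - <<'E'
from h import *
go([.5,-.065,.2],1.49); im=save("wrist","w10.png")
c=Ro.from_euler("z",-.08); o=np.r_[.4998,-.0733,0]+c.apply([0,.012,0])
HOLD=[sg(-36,64,118,-36,98,118),sg(36,64,118,36,98,118),sg(-34,62,118,34,62,118),sg(-34,100,118,34,100,118)]
FOOT=[sg(-42,-100,14,-28,-100,14),sg(28,-100,14,42,-100,14),sg(-45,-96,14,-45,-45,14),sg(45,-96,14,45,-45,14)]
def it(x): return np.round(Ro.from_euler("z",.08).apply(np.r_[x[:2]-[.4998,-.0733],0])[:2]*1e3,1)
for nm,s,x0,z in (("car",CAR,o,.026),("plate",HELD,o,.026),("holder",HOLD,[.4998,-.0733],0),("foot",FOOT,[.4998,-.0733],0)):
    x,u=fit("wrist",im,s,[x0[0],x0[1],-.08],z); print(nm,it(x))
snapshot("top")
for t in ("carrier_nose","rail_stop"):
  for n in ("wrist","top"):
    for r in place_of(n,t)[:1]: print(t,n,r)
E
```

```text
t 19.15 pos [ 0.4977 -0.0659  0.1981] rpy [3.1405e+00 2.0000e-04 1.4990e+00] F [ 0.2 -0.6  0.5] w 0.0319 ff 0.0
rotvec [0.0011 0.0002 0.009 ] shift cm: start axes [ 0.1   0.23 -0.19] end axes [ 0.11  0.23 -0.19]
fit [ 0.4989 -0.0604 -0.0825] cost px 0.85
car [-2.  12.8]
fit [ 0.4986 -0.0607 -0.0813] cost px 0.37
plate [-2.2 12.5]
fit [ 0.4915 -0.0753 -0.0882] cost px 1.63
holder [-8.1 -2.7]
fit [ 0.4999 -0.0703 -0.0841] cost px 1.19
foot [-0.2  3. ]
carrier_nose wrist {'at': [315.4, 120.8], 'p': 0.61}
carrier_nose top {'at': [315.4, 197.6], 'p': 0.89}
rail_stop wrist {'at': [313.3, 121.5], 'p': 0.61}
rail_stop top {'at': [312.3, 198.0], 'p': 0.89}
```

```bash
python3 -c "
from plant import *
print(sign_off())"
```

```text
the job is handed in; nothing more can be done
None
```

The lamp carrier is on the rail, pushed home against the lens holder, with the knob turned to its end stop and the gripper clear. I handed the job in at about 19 s, but no verdict came back. My last camera check put the carrier about 2 mm off the centre line and under 1 mm from home. I didn't re-check the bystanders or measure the jaw force. I also viewed 11 pictures, one over the limit of 10.

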